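Lock a bearing housing into a sprung drill fixture

TASK

Lay the aluminium bearing housing in its nest on the sprung platform of the drill fixture, then take the T-handled hold-down key from its stand, put it through the bore and press it, without forcing it, so that platform and housing sink. The key's foot only passes the slot plate below when it lines up with the slot, whose angle you must feel for; once it is through, press fully down, give the key a quarter turn and let it rise into the catch groove, so that it holds the housing down when you let go. Leave the other things on the bench where they are.

Things in the scene. Friction and masses are not known exactly. Their poses are not given: they have to be found in the camera images.
- fixture: Grey drill fixture, fixed to the bench: base 240 (x) x 130 (y) mm, top 6 mm above the bench; a cheek 81 mm high across each end of its x axis; guide rods at x +-88, y +-50 mm, 100 mm high. Origin: on the bench under the centre; z up. On its axis, under the platform, lies the slot plate (see slot).
- slot (a point): Centre of the top face of a level steel slot plate, 64 mm square, in a well 88 mm square, 34 mm above the fixture's origin, axes as the fixture's. One through slot, 42 x 16 mm, is centred here. Its long direction lies anywhere within 0.6 rad either side of the fixture's x; the angle is not reported and changes every time. The plate does not turn under the key.
- catch (a point): Point on the axis, 20 mm above the fixture's origin: height of the key's underside when locked. The plate is 10 mm thick; square to the slot a groove 22 mm wide, 4 mm deep crosses its underside. Through the slot, the foot turns (either way) only with the key's underside under 16 mm above the fixture's origin; a quarter turn from the slot it rises 4 mm into the groove, where the platform's spring holds it.
- platform (a joint): Downward travel of the sprung platform, m: 0 up and free, 0.045 at the hard stop (key's underside then 12 mm above the fixture's origin), about 0.037 with the key locked. Spring: 4 N net at 0, 0.4 N more per mm. It sinks about 3 mm under the housing, 10 mm under housing and key (their masses vary by a quarter); turning depth takes about 13 N more.
- platform_top (a point): Centre of the platform's top face, 87 mm above the fixture's origin when free; sinks with the platform, axes as the fixture's. Plate 204 (x) x 120 (y) x 8 mm with a 54 mm square opening at its centre. Dark lips 6 mm high mark the nest, 4 mm clear round the housing; none along the middle 90 mm of its long sides.
- housing: Loose aluminium bearing housing: block 140 (x) x 64 (y) x 28 mm high, about 0.5 kg, with a round upright bore of 52 mm through its centre. Origin: centre of the underside, z up. Starts flat on the bench. Goes in the nest with its x along the fixture's x, either way round.
- key: Loose steel hold-down key, 0.3 kg, 120 mm high. Origin: centre of its foot's underside, z up the shank. Foot: bar 36 (x) x 10 (y) x 8 mm high. Then a 9 mm shank, a flange of 72 mm diameter from 58 to 66 mm (its underside bears on the housing), a neck, a T handle 85 (x) x 14 (y) mm from 98 to 120 mm, parallel to the foot. Starts upright, flange on the stand, foot 17 mm above the bench.
- stand: Grey upright tube standing on the bench and fixed: 68 mm outside, 54 mm inside diameter, 75 mm high, which carries the key at the start. Origin: centre of the underside.
- hammer: Hammer lying at the left; origin near the middle of it. A bystander, to be left where it is.
- tape_roll: Roll of blue tape lying flat, 110 mm diameter, 45 mm high; origin under its centre. A bystander, to be left where it is.
- spray_can: White spray can, 66 mm diameter, 190 mm high, upright; origin under its centre. A bystander, to be left where it is.
- screwdriver: Screwdriver lying beyond the fixture; origin near its middle. A bystander, to be left where it is.
- wrench: Steel wrench lying between robot and fixture; origin near its middle. A bystander, to be left where it is.
- offcut: Solid aluminium offcut 90 x 40 x 25 mm, no bore; origin under its centre. A bystander, to be left where it is.
- jar: Jar, 70 mm diameter, 90 mm high, upright; origin under its centre. A bystander, to be left where it is.
There are look-alikes about, which are no part of the job. Leave any blue look-alike of the key alone. Leave any pink look-alike of the housing alone.

How it is judged:
By the outcome, as a careful person would: the job done as asked, in the order asked, and still so for the second after the job is handed in, with the robot touching nothing.
It also fails if it takes over 72 s, if anything falls off the work surface, if the arm or the gripper's body presses on something with over 40 N, if the wrist force passes 120 N, or if a joint passes its speed limit or range.

ROBOT

A 6-joint arm with a two-finger parallel gripper is mounted at the origin on the work surface. World frame = base frame: x ahead of the robot, y to its left, z up, the work surface at z = 0. Lengths are in mm, angles in rad, forces in N, time in s.
With the tool pointing down it reaches from about 275 to 1000 mm from the base axis. Payload 8.4 kg.
Tool frame: the origin (TCP) lies midway between the tips of the shut fingers; the grasp point (between the pads) lies 19 mm behind it; z points along the fingers, y is the line along which they close (so a half turn about z gives the same grasp; the last joint's range is limited). The gripper opens to 85 mm and grips with 20 to 120 N. Pads are 22 mm wide; open, the fingers measure 114 mm over their backs; the gripper's body (76 mm by 85 mm) begins 54 mm behind the grasp point. The pads swing forward as they close: fully open they stand 13 mm farther back than shut.
Start: joints at [1.329, 0.353, 1.633, -0, 1.155, -0.002], TCP at [148.441, 607.119, 231.281] pointing down, gripper open.
Joint ranges: [-2.63, 2.63], [-0.92, 2.1], [0.06, 2.66], [-1.3, 4.44], [0, 2.69], [-3.02, 3.02]. Speed limits (rad/s): [2.22, 2.22, 2.79, 3.14, 3.14, 3.14].

INTERFACE

Orientations are given as [roll, pitch, yaw] about the fixed x, y, z axes, in that order (R = Rz(yaw) Ry(pitch) Rx(roll)).
In Python, from rig import monitor, imaging, r gives the robot as it stands.
- The arm moves only by the tool drive_tool, never from a script. Its argument "plan" is a list of rows, each an object of numbers: "x", "y", "z": the shift along the tool's x, y, z in units of 50 mm (1.0 is 50 mm); "ax", "ay", "az": the turn, a rotation vector about the tool's x, y, z in units of 6 degrees (1.0 is 6 degrees); "hand": the finger opening in mm, from 0 to 85.4. In form: [{"x": .., "y": .., "z": .., "ax": .., "ay": .., "az": .., "hand": ..}, ...]. A call has 1 to 8 rows; each row is the pose to reach, as a shift and turn from the pose commanded when the call began, along the tool's axes at that moment; what a row does not reach only later rows make up. A row lasts 1/10 s, in which the tool goes at most 50 mm and 8.59 degrees, less where a joint would pass 70% of its speed; a pose out of reach is approached as far as the arm can. A call with a gripper value outside its range is refused whole. The fingers move at their own pace and stop on an object; "grip_force" is the grip in N (left out, the last holds). Time passes only in rows, so rows that repeat a pose let the fingers close. It gives the time, the measured TCP pose, the force, the opening and the grip force at its end, in the units of the state.
- monitor.sense(): the state, without advancing time (a new reading comes with each control period).
- imaging.grab_frame(name): name is "scene" or "side" or "wrist"; returns the picture (480x640x3 uint8, red, green, blue); there is no depth.
- imaging.camera_info(name): a dict with "mtx" (3x3 intrinsics, pixels), "R" (3x3) and "t" (3): a world point X has camera coordinates R X + t. Camera axes: x right, y down, z forward; pixel columns grow to the right and rows downward; lengths in mm; the calibration is good to about 2 mm. A picture is of the moment at which its call begins: read the wrist's pose just before it. camera_info takes no time and is no camera call; for the wrist camera it gives the pose at the moment of the call.
- r.sign_off(): hands the job in; it is judged then, once.
The state is a dict: "clock": time; "qpos": joint angles; "qvel": joint speeds; "joint_efforts": joint torques, N m; "eef_pos": TCP position; "tcp_rot": TCP orientation; "contact_force": force on the tool from outside, world axes, zero at the start; "wrist_torque": the same for the moment, N m; "opening": opening from 0.0 (shut) to 1.0 (fully open); "grasp_force": force on a finger pad.
Only numpy, scipy, OpenCV 4.12 (cv2) and the standard library are available. Lean on these libraries where they do the work, as an engineer would, in place of code of your own. Each camera call takes 0.05 s, during which the arm holds its last target. There are 200 camera calls.

## Working session

There is one attempt and no reset: what is moved stays moved. The work goes in short steps, Python scripts to look and compute and a tool call to move; the robot and the scene stay as the last step left them, time stands still between calls to the robot, and variables do not carry over. Pictures are saved under pics/ and viewed, at most 10 in all, crops included, and the job is handed in when it is done.

Besides the shell and the picture viewer there is one more tool, called after "Emit:" as name([rows], argument=value, ...), one row to a line, values as JSON. drive_tool: Moves the arm, as the interface text tells. Its arguments: {"type":"object","properties":{"plan":{"type":"array","items":{"type":"object","properties":{"x":{"type":"number"},"y":{"type":"number"},"z":{"type":"number"},"ax":{"type":"number"},"ay":{"type":"number"},"az":{"type":"number"},"hand":{"type":"number"}}}},"grip_force":{"type":"number"}},"required":["plan"]}

```bash
ls; mkdir -p pics; python3 - <<'E'
from rig import monitor, imaging, r
import cv2, numpy as np
s=monitor.sense(); print({k:np.round(v,3) for k,v in s.items()})
a=imaging.grab_frame("scene"); b=imaging.grab_frame("side")
for n,i in (("scene",a),("side",b)):
    cv2.imwrite(f"pics/{n}0.png",i[:,:,::-1]); c=imaging.camera_info(n); print(n,c["mtx"],-c["R"].T@c["t"])
E
```

```text
pics
{'clock': np.float64(0.0), 'qpos': array([ 1.329,  0.354,  1.634,  0.   ,  1.155, -0.002]), 'qvel': array([ 0.001, -0.   , -0.001, -0.   , -0.   ,  0.001]), 'joint_efforts': array([ 2.0000e-03, -6.0525e+01, -3.4208e+01,  0.0000e+00,  9.0000e-03,
       -0.0000e+00]), 'eef_pos': array([148.309, 606.664, 230.581]), 'tcp_rot': array([-3.14 , -0.   ,  2.902]), 'contact_force': array([ 1.106, -0.141, -0.248]), 'wrist_torque': array([-0.036,  0.021, -0.034]), 'grasp_force': np.float64(0.0), 'opening': np.float64(0.995)}
scene [[448.49993097   0.         319.69990494]
 [  0.         448.49993097 234.46534573]
 [  0.           0.           1.        ]] [1233.55106748  347.66521378  776.56032067]
side [[459.9778744   0.        319.4737891]
 [  0.        459.9778744 235.6241005]
 [  0.          0.          1.       ]] [ 180.03705728 -808.43264982 1164.11292112]
```

View pics/scene0.png

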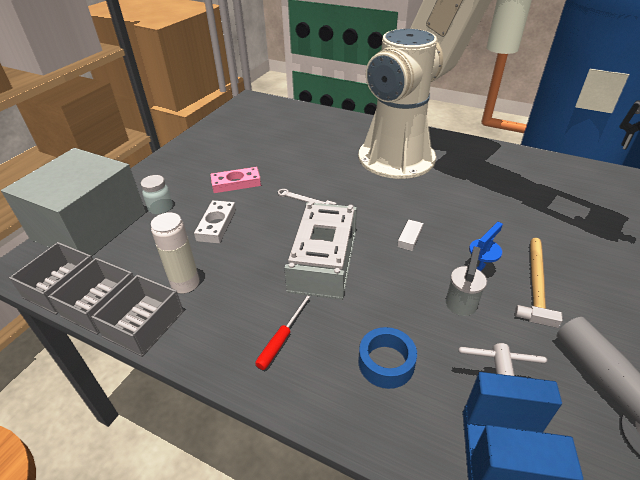

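View pics/side0.png

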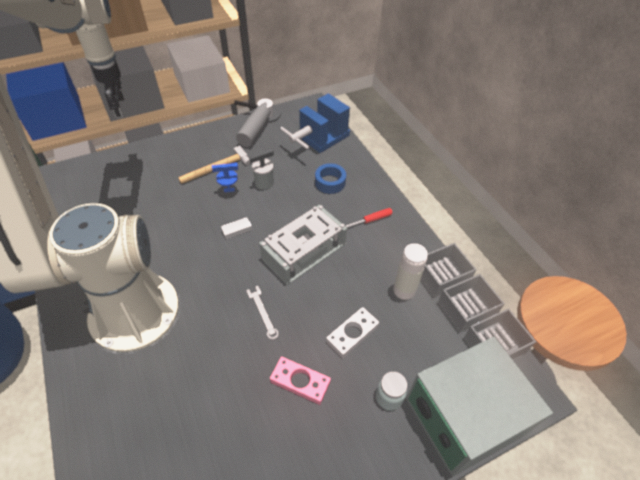

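Scene picture: the silver housing is at (215,221) and its pink look-alike at (235,179). The steel key on its grey stand is at (467,285), with the blue look-alike at (487,245). The fixture is at (322,245), the offcut at (410,235) and the jar at (155,195). In the side view the housing is at (353,331), the key at (262,165), the pink block at (300,380), the blue key at (226,178) and the fixture at (303,242). The silver block with a bore and the steel key fit the description. I'll confirm them in one crop and measure.

```bash
cat > h.py <<'E'
from rig import monitor, imaging, r
import cv2, numpy as np
from scipy.spatial.transform import Rotation as Ro
def cast(c,uv,z):
    uv=np.atleast_2d(uv).astype(float); d=np.c_[uv,np.ones(len(uv))]@np.linalg.inv(c["mtx"]).T@c["R"]
    o=-c["R"].T@c["t"]; return o+d*((z-o[2])/d[:,2])[:,None]
def proj(c,X):
    p=(c["R"]@np.atleast_2d(X).T).T+c["t"]; p=p@c["mtx"].T; return p[:,:2]/p[:,2:]
def tri(ca,ua,cb,ub):
    P=[c["mtx"]@np.c_[c["R"],c["t"]] for c in (ca,cb)]
    X=cv2.triangulatePoints(P[0],P[1],np.float64(ua).reshape(2,1),np.float64(ub).reshape(2,1)); return X[:3,0]/X[3,0]
def blobs(img,mask,win,amin=60):
    m=np.zeros(mask.shape,np.uint8); u0,v0,u1,v1=win; m[v0:v1,u0:u1]=mask[v0:v1,u0:u1]*255
    cs,_=cv2.findContours(m,cv2.RETR_EXTERNAL,cv2.CHAIN_APPROX_NONE)
    return sorted([c for c in cs if cv2.contourArea(c)>amin],key=cv2.contourArea)[::-1]
def move(dst,yaw,s=None):
    "shift in tool axes (x50mm) and turn (x6deg) to get to dst, tool down, yaw"
    s=s or monitor.sense(); R=Ro.from_euler("xyz",s["tcp_rot"]); 
    d=R.inv().apply(np.array(dst)-s["eef_pos"])/50; w=(R.inv()*Ro.from_euler("xyz",[np.pi,0,yaw])).as_rotvec()
    return np.round(d,2),np.round(np.degrees(w)/6,2)
E
python3 - <<'E'
from h import *
S=cv2.imread("pics/scene0.png");D=cv2.imread("pics/side0.png")
cs,cd=imaging.camera_info("scene"),imaging.camera_info("side")
for n,im,c,w in (("scene",S,cs,(185,195,245,250)),("side",D,cd,(320,300,385,360))):
    m=(im.min(2)>130); b=blobs(im,m,w)[0]; rc=cv2.minAreaRect(b); box=cv2.boxPoints(rc)
    X=cast(c,box,28); print(n,rc,"\n",X.round(0),X.mean(0).round(1))
for n,im,c,w in (("scene",S,cs,(270,190,370,300)),("side",D,cd,(250,200,360,285))):
    m=(im.min(2)>150); b=blobs(im,m,w)
    rc=cv2.minAreaRect(np.vstack(b)); X=cast(c,cv2.boxPoints(rc),87); print(n,"fix",len(b),rc,X.round(0),X.mean(0))
print("key",tri(cs,(475,252),cd,(262,159)), "stand top", cast(cs,(467,275),75),cast(cd,(263,166),75), "fixture hole",tri(cs,(324,233),cd,(303,234)))
k=cv2.resize(S[195:320,180:520],None,fx=2.2,fy=2.2,interpolation=2)
k2=cv2.resize(D[140:400,200:400],None,fx=2,fy=2,interpolation=2)[:, :]
o=np.zeros((580,790,3),np.uint8); o[:275,:748]=k
kk=cv2.resize(D[145:205,200:290],None,fx=4,fy=4,interpolation=2); o[290:530,:360]=kk
kk=cv2.resize(D[295:395,260:390],None,fx=2.8,fy=2.8,interpolation=2); o[290:570,380:744]=kk
cv2.imwrite("pics/c1.png",o)
E
```

```text
scene ((212.73944091796875, 220.07260131835938), (26.379167556762695, 49.57954788208008), 22.30620574951172) 
 [[ 626. -329.   28.]
 [ 445. -405.   28.]
 [ 455. -315.   28.]
 [ 630. -251.   28.]] [ 539.1 -325.    28. ]
side ((352.4124755859375, 329.9007873535156), (26.15610694885254, 51.650596618652344), 48.57633590698242) 
 [[ 451. -314.   28.]
 [ 597. -265.   28.]
 [ 610. -340.   28.]
 [ 468. -383.   28.]] [ 531.7 -325.4   28. ]
scene fix 2 ((310.07989501953125, 233.20570373535156), (79.19519805908203, 76.24817657470703), 10.784297943115234) [[ 673.  -78.   87.]
 [ 417. -191.   87.]
 [ 390.   20.   87.]
 [ 641.   93.   87.]] [530.168126   -38.91197575  87.        ]
side fix 2 ((312.044921875, 235.1165313720703), (50.88573455810547, 94.19918823242188), 54.865806579589844) [[ 395.   21.   87.]
 [ 705.  128.   87.]
 [ 706.  -68.   87.]
 [ 417. -150.   87.]] [555.75025752 -17.15177771  87.        ]
key [513.58201825 320.58375795 134.48297603] stand top [[508.76657075 325.74682201  75.        ]] [[527.07014073 334.15620692  75.        ]] fixture hole [525.90099191  -4.99957866  84.65160456]
```

View pics/c1.png

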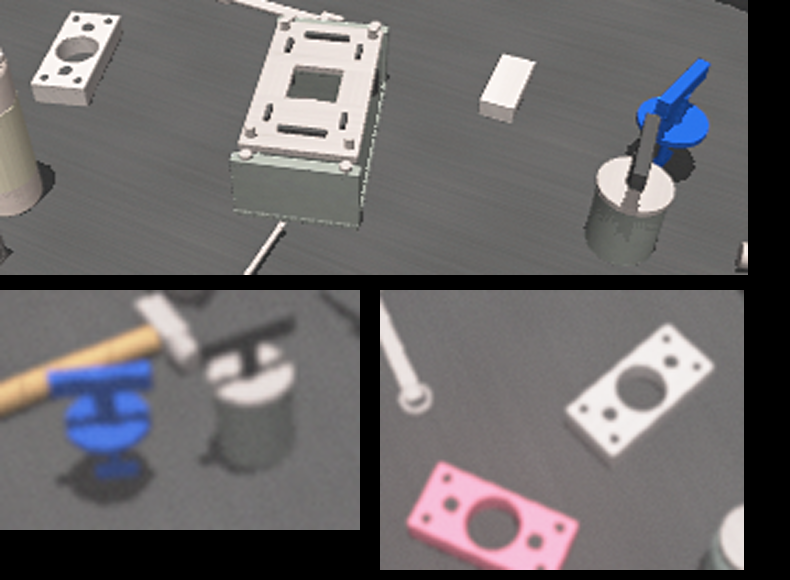

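Confirmed: the silver block with the round bore is the housing, and the steel key with the dark handle on the grey tube is the key. The blue and pink ones are the decoys. I'll do a wrist look at each on the way across.

```bash
python3 - <<'E'
from h import *
c=imaging.camera_info("wrist"); s=monitor.sense(); R=Ro.from_euler("xyz",s["tcp_rot"]).as_matrix()
print("cam in tool",R.T@(-c["R"].T@c["t"]-s["eef_pos"]),"\n",(R.T@c["R"].T).round(2),c["mtx"][0,0])
print(move((460,290,330),2.1)); print(move((470,-20,330),1.2)); print(move((530,-325,230),0.31))
E
```

```text
cam in tool [  79.77673888    0.26908284 -142.25197685] 
 [[ 0.   -0.95 -0.31]
 [ 1.    0.   -0.  ]
 [ 0.   -0.31  0.95]] 340.78182674098946
(array([-7.56, -4.67, -1.98]), array([-0.01,  0.  ,  7.66]))
(array([ -9.23, -10.65,  -1.97]), array([-1.000e-02,  1.000e-02,  1.625e+01]))
(array([-11.84, -16.29,   0.03]), array([-0.000e+00,  2.000e-02,  2.475e+01]))
```

Emit:
drive_tool([
  {"x": -0.9,"y": -0.4,"z": -0.15,"az": 1},
  {"x": -1.8,"y": -0.8,"z": -0.3,"az": 2},
  {"x": -2.7,"y": -1.2,"z": -0.5,"az": 3},
  {"x": -3.6,"y": -1.6,"z": -0.7,"az": 4},
  {"x": -4.5,"y": -2.0,"z": -0.8,"az": 5},
  {"x": -5.4,"y": -2.4,"z": -0.9,"az": 6},
  {"x": -6.3,"y": -2.8,"z": -1.1,"az": 7},
  {"x": -7.1,"y": -3.2,"z": -1.2,"az": 7.7},
])

```text
invalid input
```

```bash
python3 - <<'E'
from h import *
import json
def go():
    s=monitor.sense(); c=imaging.camera_info("wrist"); i=imaging.grab_frame("wrist"); cv2.imwrite("pics/wk.png",i[:,:,::-1])
    np.savez("wk.npz",**c); print(s["clock"],s["eef_pos"],s["tcp_rot"]); print(move((525,-5,330),1.6)); print(proj(c,[515,325,137]))
go()
E
```

```text
0.1 [148.33580689 606.68793764 230.63809164] [-3.14031084e+00 -1.80828559e-05  2.90177224e+00]
(array([-10.22, -10.1 ,  -1.97]), array([-1.000e-02,  1.000e-02,  1.243e+01]))
[[145.58313823 598.22832373]]
```

View pics/wk.png

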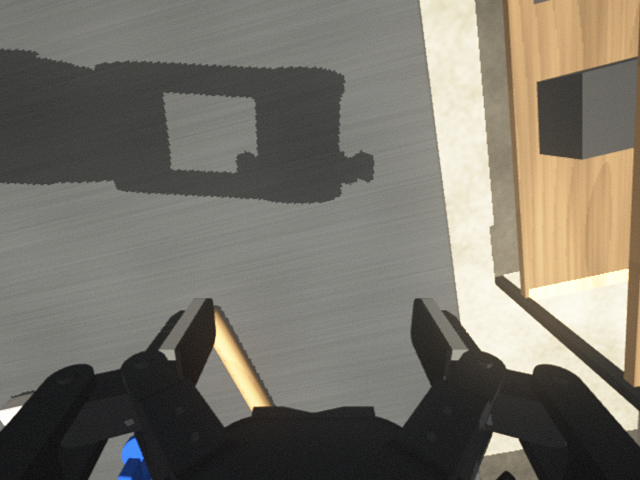

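The first move was refused, so nothing moved, and the picture only shows the fingers and the hammer handle. I'll retry with all fields filled in.

Emit:
drive_tool([
  {"x": -0.9,"y": -0.4,"z": -0.15,"ax": 0,"ay": 0,"az": 1,"hand": 85},
  {"x": -1.8,"y": -0.8,"z": -0.3,"ax": 0,"ay": 0,"az": 2,"hand": 85},
  {"x": -2.7,"y": -1.2,"z": -0.5,"ax": 0,"ay": 0,"az": 3,"hand": 85},
  {"x": -3.6,"y": -1.6,"z": -0.7,"ax": 0,"ay": 0,"az": 4,"hand": 85},
  {"x": -4.5,"y": -2.0,"z": -0.8,"ax": 0,"ay": 0,"az": 5,"hand": 85},
  {"x": -5.4,"y": -2.4,"z": -0.9,"ax": 0,"ay": 0,"az": 6,"hand": 85},
  {"x": -6.3,"y": -2.8,"z": -1.1,"ax": 0,"ay": 0,"az": 7,"hand": 85},
  {"x": -7.1,"y": -3.2,"z": -1.2,"ax": 0,"ay": 0,"az": 7.7,"hand": 85},
])

```text
clock: 0.95
eef_pos: [457.0, 365.9, 291.9]
tcp_rot: [3.141, 0.0, 2.091]
contact_force: [-0.4, 0.0, 0.5]
opening: 0.997
grasp_force: 0.0
```

```bash
python3 - <<'E'
from h import *
s=monitor.sense(); c=imaging.camera_info("wrist"); i=imaging.grab_frame("wrist"); cv2.imwrite("pics/wk2.png",i[:,:,::-1])
np.savez("wk2.npz",**c); print(s["clock"],s["eef_pos"],s["tcp_rot"]); print(move((525,-60,330),1.6)); print(proj(c,[515,325,137]))
E
```

```text
0.95 [457.03563395 365.86736175 291.93549174] [3.14077991e+00 1.61996867e-06 2.09097034e+00]
(array([-7.98, -3.05, -0.73]), array([0.04, 0.03, 4.64]))
[[344.40612602 281.70290232]]
```

View pics/wk2.png

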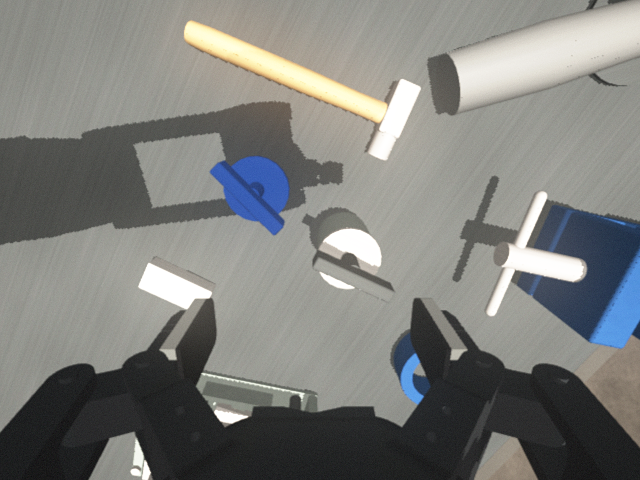

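The wrist picture shows the steel key: handle from (315,258) to (392,292), white flange centred at about (348,259). The blue decoy is at (256,188). I'll measure the key and fly on to the fixture.

```bash
python3 - <<'E'
from h import *
c=dict(np.load("wk2.npz")); im=cv2.imread("pics/wk2.png").astype(int)
m=(im.min(2)>170); b=blobs(im,m,(300,215,410,305)); h=cv2.convexHull(np.vstack(b)); print("flange",cast(c,cv2.fitEllipse(h)[0],83), [cv2.contourArea(x) for x in b])
m=(im.max(2)>75)&(im.max(2)<118)&(np.ptp(im,axis=2)<14)
w=im[225:305,300:405]; print(w[37,20],w[52,60],w[60,85],w[70,20],w[10,95])
for hi in (105,):
  m=(im.max(2)<hi); b=blobs(im,m,(325,240,405,306),40); 
  for x in b: print(cv2.contourArea(x),cv2.minAreaRect(x))
# manual handle top ends
P=cast(c,[(318,253),(394,288),(390,300),(314,265)],137); print(P.round(1),P.mean(0), np.arctan2(*(P[1]-P[0])[1::-1]))
E
```

```text
flange [[521.95108876 331.5453778   83.        ]] [1525.0, 204.5]
[159 167 169] [142 152 152] [75 80 81] [148 158 155] [151 158 162]
438.5 ((361.2729797363281, 267.06219482421875), (76.82308197021484, 15.975972175598145), 24.717437744140625)
[[478.2 337.9 137. ]
 [560.1 343.1 137. ]
 [564.  330.3 137. ]
 [481.  325.5 137. ]] [520.82610418 334.22940363 137.        ] 0.06316559918422733
```

Emit:
drive_tool([
  {"x": -0.9,"y": -0.35,"z": -0.05,"ax": 0,"ay": 0,"az": 0.6,"hand": 85},
  {"x": -1.8,"y": -0.7,"z": -0.05,"ax": 0,"ay": 0,"az": 1.2,"hand": 85},
  {"x": -2.7,"y": -1.05,"z": -0.05,"ax": 0,"ay": 0,"az": 1.8,"hand": 85},
  {"x": -3.6,"y": -1.4,"z": -0.05,"ax": 0,"ay": 0,"az": 2.4,"hand": 85},
  {"x": -4.5,"y": -1.75,"z": -0.05,"ax": 0,"ay": 0,"az": 3,"hand": 85},
  {"x": -5.4,"y": -2.1,"z": -0.05,"ax": 0,"ay": 0,"az": 3.6,"hand": 85},
  {"x": -6.3,"y": -2.5,"z": -0.05,"ax": 0,"ay": 0,"az": 4.2,"hand": 85},
  {"x": -7.2,"y": -2.85,"z": -0.05,"ax": 0,"ay": 0,"az": 4.6,"hand": 85},
])

```text
clock: 1.8
eef_pos: [511.9, -17.5, 293.8]
tcp_rot: [-3.142, -0.0, 1.611]
contact_force: [0.8, 0.7, -0.1]
opening: 0.994
grasp_force: 0.0
```

Emit:
drive_tool([
  {"x": -0.9,"y": 0,"z": -0.2,"ax": 0,"ay": 0,"az": 0,"hand": 85},
  {"x": -1.8,"y": 0,"z": -0.4,"ax": 0,"ay": 0,"az": 0,"hand": 85},
  {"x": -2.4,"y": 0,"z": -0.4,"ax": 0,"ay": 0,"az": 0,"hand": 85},
  {"x": -2.4,"y": 0,"z": -0.4,"ax": 0,"ay": 0,"az": 0,"hand": 85},
])

```text
clock: 2.2
eef_pos: [517.4, -138.7, 313.8]
tcp_rot: [3.141, 0.001, 1.61]
contact_force: [0.1, -0.0, 0.2]
opening: 0.996
grasp_force: 0.0
```

```bash
python3 - <<'E'
from h import *
s=monitor.sense(); c=imaging.camera_info("wrist"); i=imaging.grab_frame("wrist"); cv2.imwrite("pics/wf.png",i[:,:,::-1])
np.savez("wf.npz",**c); print(s["clock"],s["eef_pos"],s["tcp_rot"]); print(move((500,-420,250),0.9)); print(proj(c,[[525,-5,87],[530,-325,28]]))
E
```

```text
2.2 [ 517.41150844 -138.73104551  313.82015636] [3.14138214e+00 1.15462310e-03 1.61034238e+00]
(array([-5.64, -0.57,  1.27]), array([-0.  , -0.  ,  6.79]))
[[326.59500409  65.96645818]
 [316.89240782 318.53565792]]
```

View pics/wf.png

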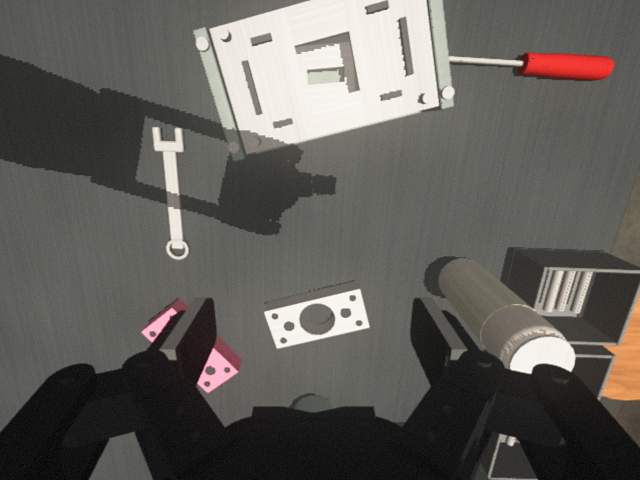

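The wrist picture shows the housing top at about (318,318), the pink decoy at (190,345) and the fixture at about (325,75), with something slot-like in the opening at (327,70). I'll measure the housing and fixture and enlarge the opening.

```bash
python3 - <<'E'
from h import *
c=dict(np.load("wf.npz")); I=cv2.imread("pics/wf.png"); im=I.astype(int)
m=(im.min(2)>180); b=blobs(im,m,(250,270,380,355))[0]; rc=cv2.minAreaRect(b); box=cv2.boxPoints(rc); X=cast(c,box,28)
q=cv2.approxPolyDP(cv2.convexHull(b),8,True)[:,0]; print("housing",box.round(0),q); Y=cast(c,q,28); print(Y.round(1),Y.mean(0))
e=[(Y[(k+1)%len(Y)]-Y[k]) for k in range(len(Y))]; print([ (round(np.hypot(*v[:2]),1),round(np.arctan2(v[1],v[0]),3)) for v in e])
bb=(im.max(2)<110); 
for x in blobs(im,bb,(296,300,340,336),100): print("bore",cv2.fitEllipse(x)[:2],cast(c,cv2.fitEllipse(x)[0],26))
# guide rods tops z=100 pixel guesses
rods=[(202,43),(447,93),(237,152)]; print("rods",cast(c,rods,100).round(1))
w=I[20:110,280:370]; cv2.imwrite("pics/slot.png",cv2.resize(w,None,fx=6,fy=6,interpolation=2))
E
```

```text
housing [[264. 311.]
 [360. 288.]
 [369. 327.]
 [273. 350.]] [[360 290]
 [368 327]
 [276 346]
 [265 311]]
[[ 588.1 -277.1   28. ]
 [ 604.6 -336.1   28. ]
 [ 471.6 -373.8   28. ]
 [ 455.6 -315.7   28. ]] [ 529.97388795 -325.66805048   28.        ]
[(np.float64(61.2), np.float64(-1.298)), (np.float64(138.3), np.float64(-2.865)), (np.float64(60.3), np.float64(1.84)), (np.float64(138.0), np.float64(0.283))]
bore ((320.9871826171875, 316.6138916015625), (18.84775161743164, 26.08277702331543)) [[ 535.83220937 -322.84676165   26.        ]]
rods [[408.    7.8 100. ]
 [642.2 -25.9 100. ]
 [437.6 -89.7 100. ]]
```

View pics/slot.png

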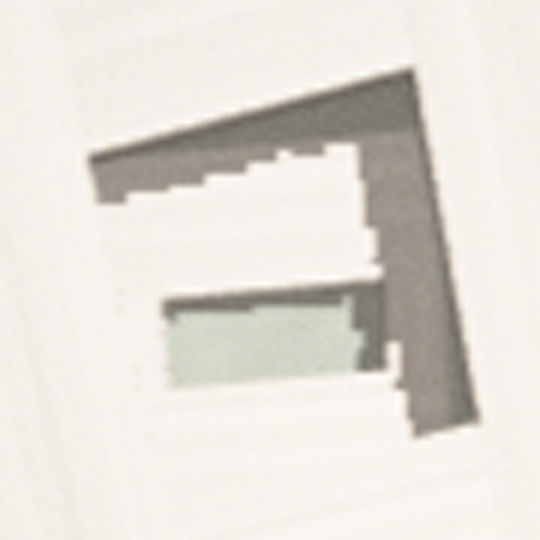

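The crop shows the platform opening, with corners at (88,157), (415,68) and (480,422). The slot is in it, with corners at about (163,298), (385,280), (390,372) and (168,388) in crop pixels (6x). That is a first guess of the slot angle, which I'll check by feel.

```bash
python3 - <<'E'
from h import *
c=dict(np.load("wf.npz"))
f=lambda p:np.array(p)/6+[280-.4,20-.4]
S=cast(c,f([(163,298),(385,280),(390,372),(168,388)]),34); print("slot",S.round(1),S.mean(0),np.arctan2(*(S[1]-S[0])[1::-1]),np.arctan2(*(S[2]-S[3])[1::-1]))
O=cast(c,f([(88,157),(415,68),(480,422)]),87); print("open",O.round(1),(O[0]+O[2])/2,np.arctan2(*(O[1]-O[0])[1::-1]),np.arctan2(*(O[2]-O[1])[1::-1])+np.pi/2)
c2=imaging.camera_info("wrist")
print(move((531,-325,100),0.283),move((531,-325,2),0.283))
E
```

```text
slot [[504.5  -1.5  34. ]
 [545.9   3.2  34. ]
 [547.9 -12.5  34. ]
 [506.  -16.9  34. ]] [526.08043484  -6.91129761  34.        ] 0.11315883505275091 0.10583757936355227
open [[492.9  11.4  87. ]
 [544.5  26.   87. ]
 [559.1 -25.4  87. ]] [526.02345678  -6.99502426  87.        ] 0.2766057432553501 0.2764147865539701
(array([-3.77,  0.13,  4.27]), array([-0.  ,  0.  , 12.68])) (array([-3.77,  0.13,  6.23]), array([-0.  ,  0.  , 12.68]))
```

Emit:
drive_tool([
  {"x": -0.7,"y": 0,"z": 0.2,"ax": 0,"ay": 0,"az": 1.4,"hand": 85},
  {"x": -1.4,"y": 0,"z": 0.8,"ax": 0,"ay": 0,"az": 2.8,"hand": 85},
  {"x": -2.1,"y": 0.1,"z": 1.4,"ax": 0,"ay": 0,"az": 4.2,"hand": 85},
  {"x": -2.8,"y": 0.1,"z": 2.0,"ax": 0,"ay": 0,"az": 5.6,"hand": 85},
  {"x": -3.4,"y": 0.13,"z": 2.6,"ax": 0,"ay": 0,"az": 7.0,"hand": 85},
  {"x": -3.77,"y": 0.13,"z": 3.2,"ax": 0,"ay": 0,"az": 8.4,"hand": 85},
  {"x": -3.77,"y": 0.13,"z": 3.8,"ax": 0,"ay": 0,"az": 9.8,"hand": 85},
  {"x": -3.77,"y": 0.13,"z": 4.1,"ax": 0,"ay": 0,"az": 11.2,"hand": 85},
])

```text
clock: 3.05
eef_pos: [530.8, -321.7, 105.5]
tcp_rot: [-3.138, 0.002, 0.435]
contact_force: [-0.2, -0.4, -0.1]
opening: 0.997
grasp_force: 0.0
```

Emit:
drive_tool([
  {"x": 0,"y": 0,"z": 0,"ax": 0,"ay": 0,"az": 1.48,"hand": 85},
  {"x": 0,"y": 0,"z": 0,"ax": 0,"ay": 0,"az": 1.48,"hand": 85},
  {"x": 0,"y": 0,"z": 0,"ax": 0,"ay": 0,"az": 1.48,"hand": 85},
])

```text
clock: 3.35
eef_pos: [532.5, -322.6, 108.9]
tcp_rot: [-3.141, -0.0, 0.291]
contact_force: [0.8, -0.5, 0.3]
opening: 0.997
grasp_force: 0.0
```

```bash
python3 - <<'E'
from h import *
s=monitor.sense(); c=imaging.camera_info("wrist"); i=imaging.grab_frame("wrist"); I=i[:,:,::-1].copy(); cv2.imwrite("pics/wh.png",I); im=I.astype(int)
print(s["clock"],s["eef_pos"],s["tcp_rot"],proj(c,[531,-325,28]))
m=(im.min(2)>170); b=blobs(im,m,(150,60,490,479))
for x in b[:2]:
    q=cv2.approxPolyDP(cv2.convexHull(x),10,True)[:,0]; print(q.tolist(),cv2.contourArea(x),cast(c,q,28).round(1).tolist())
print(move((531,-325,1),0.283))
E
```

```text
3.35 [ 532.50543615 -322.56260283  108.91665492] [-3.14149621e+00 -1.55792619e-04  2.91033638e-01] [[316.25872057 246.2408304 ]]
[[366, 143], [376, 197], [359, 333], [277, 334], [266, 145], [314, 134]] 17773.5 [[606.5, -335.0, 28.0], [575.7, -353.0, 28.0], [473.3, -376.4, 28.0], [454.6, -317.0, 28.0], [587.2, -274.7, 28.0], [602.3, -301.9, 28.0]]
[[375, 410], [395, 422]] 149.5 [[407.2, -413.2, 28.0], [400.1, -433.6, 28.0]]
(array([-0.04,  0.03,  2.16]), array([ 0.  , -0.  ,  0.07]))
```

Emit:
drive_tool([
  {"x": -0.06,"y": 0.05,"z": 0.8,"ax": 0,"ay": 0,"az": 0,"hand": 85},
  {"x": -0.06,"y": 0.05,"z": 1.6,"ax": 0,"ay": 0,"az": 0,"hand": 85},
  {"x": -0.06,"y": 0.05,"z": 2.15,"ax": 0,"ay": 0,"az": 0,"hand": 85},
  {"x": -0.06,"y": 0.05,"z": 2.15,"ax": 0,"ay": 0,"az": 0,"hand": 85},
  {"x": -0.06,"y": 0.05,"z": 2.15,"ax": 0,"ay": 0,"az": 0,"hand": 55},
  {"x": -0.06,"y": 0.05,"z": 2.15,"ax": 0,"ay": 0,"az": 0,"hand": 55},
  {"x": -0.06,"y": 0.05,"z": 2.15,"ax": 0,"ay": 0,"az": 0,"hand": 55},
  {"x": -0.06,"y": 0.05,"z": 2.15,"ax": 0,"ay": 0,"az": 0,"hand": 55},
], grip_force=50)

```text
clock: 4.2
eef_pos: [531.0, -327.1, 3.5]
tcp_rot: [3.14, -0.002, 0.286]
contact_force: [-1.7, 3.1, 8.6]
opening: 0.744
grasp_force: 60.9
```

Emit:
drive_tool([
  {"x": 0,"y": 0,"z": 0,"ax": 0,"ay": 0,"az": 0,"hand": 55},
  {"x": 0,"y": 0,"z": 0,"ax": 0,"ay": 0,"az": 0,"hand": 55},
  {"x": 0,"y": 0,"z": -0.4,"ax": 0,"ay": 0,"az": 0,"hand": 55},
  {"x": 0,"y": 0,"z": -1.2,"ax": 0,"ay": 0,"az": 0,"hand": 55},
  {"x": 0,"y": 0,"z": -2.1,"ax": 0,"ay": 0,"az": 0,"hand": 55},
  {"x": 0,"y": 0,"z": -3.0,"ax": 0,"ay": 0,"az": 0,"hand": 55},
  {"x": 0,"y": 0,"z": -3.2,"ax": 0,"ay": 0,"az": 0,"hand": 55},
])

```text
clock: 4.9
eef_pos: [532.6, -328.5, 167.8]
tcp_rot: [3.134, -0.006, 0.286]
contact_force: [0.6, -0.4, -3.7]
opening: 0.744
grasp_force: 62.6
```

```bash
python3 - <<'E'
from h import *
s=monitor.sense(); c=imaging.camera_info("wrist"); i=imaging.grab_frame("wrist"); I=i[:,:,::-1].copy(); cv2.imwrite("pics/wg.png",I); im=I.astype(int)
print(s["clock"],s["eef_pos"],s["tcp_rot"],s["opening"]*85.4,s["contact_force"])
R=Ro.from_euler("xyz",s["tcp_rot"]).as_matrix()
b=blobs(im,im.min(2)>150,(150,60,490,479))
for zt in (27,):
  q=cv2.approxPolyDP(cv2.convexHull(b[0]),10,True)[:,0]; print(q.tolist(),((cast(c,q,s["eef_pos"][2]+zt)-s["eef_pos"])@R).round(1).tolist())
b=blobs(im,im.max(2)<110,(250,170,390,320),150)
for x in b[:3]: print("bore",cv2.fitEllipse(x),((cast(c,cv2.fitEllipse(x)[0],s["eef_pos"][2]+27)-s["eef_pos"])@R).round(1))
print(move((526,-7,s["eef_pos"][2]),0.277))
E
```

```text
4.9 [ 532.58918646 -328.54038981  167.81650783] [ 3.13421827 -0.00639281  0.28631511] 63.49646811462462 [ 0.58100314 -0.37057823 -3.68200276]
[[404, 153], [393, 306], [226, 256], [216, 155]] [[69.6, 29.8, -26.3], [12.5, 30.2, -26.7], [33.2, -32.0, -27.0], [69.0, -32.5, -26.8]]
bore ((311.2634582519531, 299.336181640625), (49.07300567626953, 131.7445068359375), 90.463623046875) [[ 15.5  -1.1 -26.9]]
(array([ 1.7 , -6.2 , -0.05]), array([ 0.06, -0.05,  0.09]))
```

View pics/wg.png

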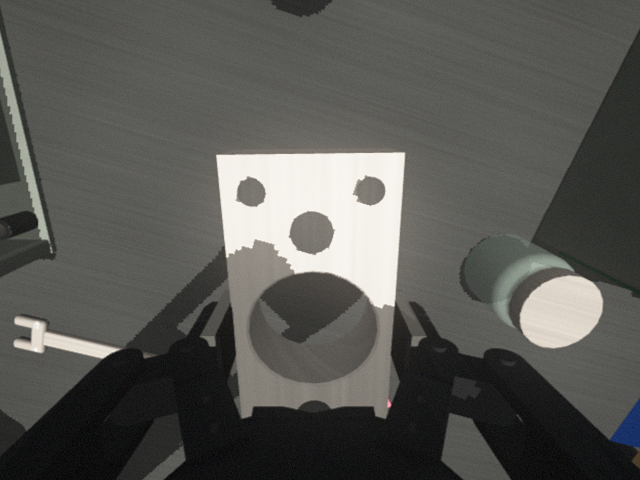

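The housing is held square and centred: its far edge is 69–70 mm ahead of the tool. I'll carry it over the nest.

Emit:
drive_tool([
  {"x": 0.2,"y": -0.8,"z": 0,"ax": 0.07,"ay": -0.06,"az": 0.1,"hand": 55},
  {"x": 0.45,"y": -1.7,"z": 0,"ax": 0.07,"ay": -0.06,"az": 0.1,"hand": 55},
  {"x": 0.7,"y": -2.6,"z": 0,"ax": 0.07,"ay": -0.06,"az": 0.1,"hand": 55},
  {"x": 0.95,"y": -3.5,"z": 0,"ax": 0.07,"ay": -0.06,"az": 0.1,"hand": 55},
  {"x": 1.2,"y": -4.4,"z": 0,"ax": 0.07,"ay": -0.06,"az": 0.1,"hand": 55},
  {"x": 1.45,"y": -5.3,"z": 0,"ax": 0.07,"ay": -0.06,"az": 0.1,"hand": 55},
  {"x": 1.69,"y": -6.0,"z": 0,"ax": 0.07,"ay": -0.06,"az": 0.1,"hand": 55},
  {"x": 1.69,"y": -6.18,"z": 0,"ax": 0.07,"ay": -0.06,"az": 0.1,"hand": 55},
])

```text
clock: 5.75
eef_pos: [522.8, -3.2, 159.8]
tcp_rot: [-3.133, 0.008, 0.278]
contact_force: [-0.0, -1.0, -4.0]
opening: 0.74
grasp_force: 62.8
```

Emit:
drive_tool([
  {"x": 0,"y": 0,"z": 0.4,"ax": 0,"ay": 0,"az": 0,"hand": 55},
  {"x": 0,"y": 0,"z": 0.9,"ax": 0,"ay": 0,"az": 0,"hand": 55},
  {"x": 0,"y": 0,"z": 1.0,"ax": 0,"ay": 0,"az": 0,"hand": 55},
  {"x": 0,"y": 0,"z": 1.0,"ax": 0,"ay": 0,"az": 0,"hand": 55},
])

```text
clock: 6.15
eef_pos: [522.0, -6.6, 109.9]
tcp_rot: [-3.133, 0.01, 0.275]
contact_force: [0.3, -0.1, -4.0]
opening: 0.744
grasp_force: 62.8
```

```bash
python3 - <<'E'
from h import *
s=monitor.sense(); c=imaging.camera_info("wrist"); i=imaging.grab_frame("wrist"); I=i[:,:,::-1].copy(); cv2.imwrite("pics/wp.png",I)
print(s["clock"],s["eef_pos"],s["tcp_rot"],s["opening"]*85.4,s["contact_force"])
print(move((526.7,-8,89),0.277)); print(proj(c,[[526+88*.96-50*-.2735*1, -7+88*.2735-(-50)*-.96,100],[526+88*.96-50*.2735,-7+88*.2735+50*.96,100]]))
E
```

```text
6.15 [521.98546963  -6.61970637 109.88155461] [-3.13345482  0.00970284  0.27527333] 63.529266701435006 [ 0.3330125  -0.10059863 -3.9583505 ]
(array([0.07, 0.05, 0.44]), array([-0.07,  0.07, -0.02]))
[[439.20203188  90.43954273]
 [195.92985328  91.18927844]]
```

View pics/wp.png

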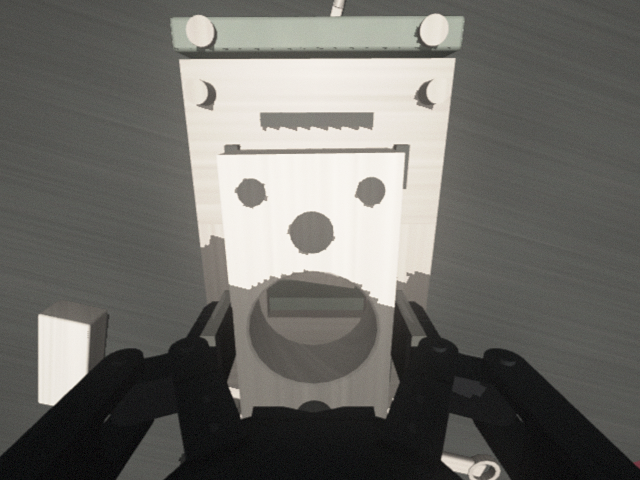

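It is well aligned over the nest; the fixture posts at (200,30) and (434,30) are symmetric about the housing axis. I'll lower and release.

Emit:
drive_tool([
  {"x": 0.07,"y": 0.05,"z": 0,"ax": -0.07,"ay": 0.07,"az": 0,"hand": 55},
  {"x": 0.07,"y": 0.05,"z": 0.2,"ax": -0.07,"ay": 0.07,"az": 0,"hand": 55},
  {"x": 0.07,"y": 0.05,"z": 0.36,"ax": -0.07,"ay": 0.07,"az": 0,"hand": 55},
  {"x": 0.07,"y": 0.05,"z": 0.42,"ax": -0.07,"ay": 0.07,"az": 0,"hand": 55},
  {"x": 0.07,"y": 0.05,"z": 0.45,"ax": -0.07,"ay": 0.07,"az": 0,"hand": 55},
  {"x": 0.07,"y": 0.05,"z": 0.45,"ax": -0.07,"ay": 0.07,"az": 0,"hand": 55},
])

```text
clock: 6.8
eef_pos: [526.9, -7.6, 88.7]
tcp_rot: [-3.142, -0.0, 0.276]
contact_force: [-2.5, -1.0, -0.2]
opening: 0.751
grasp_force: 63.1
```

Emit:
drive_tool([
  {"x": 0,"y": 0,"z": 0,"ax": 0,"ay": 0,"az": 0,"hand": 72},
  {"x": 0,"y": 0,"z": 0,"ax": 0,"ay": 0,"az": 0,"hand": 85},
  {"x": 0,"y": 0,"z": 0,"ax": 0,"ay": 0,"az": 0,"hand": 85},
  {"x": 0,"y": 0,"z": -0.5,"ax": 0,"ay": 0,"az": 0,"hand": 85},
  {"x": 0,"y": 0,"z": -1.4,"ax": 0,"ay": 0,"az": 0,"hand": 85},
  {"x": 0,"y": 0,"z": -2.3,"ax": 0,"ay": 0,"az": 0,"hand": 85},
  {"x": -0.8,"y": 0,"z": -2.8,"ax": 0,"ay": 0,"az": 0,"hand": 85},
  {"x": -1.2,"y": 0,"z": -2.8,"ax": 0,"ay": 0,"az": 0,"hand": 85},
])

```text
clock: 7.6
eef_pos: [469.8, -24.3, 232.4]
tcp_rot: [3.14, -0.006, 0.276]
contact_force: [0.6, -0.7, -0.4]
opening: 0.998
grasp_force: 0.0
```

```bash
python3 - <<'E'
from h import *
s=monitor.sense(); c=imaging.camera_info("wrist"); i=imaging.grab_frame("wrist"); I=i[:,:,::-1].copy(); cv2.imwrite("pics/wn.png",I)
np.savez("wn.npz",**c); print(s["clock"],s["eef_pos"],s["tcp_rot"],s["contact_force"])
im=I.astype(int)
b=blobs(im,(im.max(2)<int(125)),(240,120,400,400),300)
for x in b[:4]: print(cv2.fitEllipse(x) if len(x)>5 else 0,cv2.boundingRect(x))
print(proj(c,[526,-7,112]))
E
```

```text
7.6 [469.8063836  -24.2539561  232.37346276] [ 3.13951363 -0.00638262  0.27581337] [ 0.6369483  -0.71180619 -0.39323386]
((320.4991149902344, 259.6185607910156), (160.7693634033203, 369.27099609375), 2.998988628387451) (240, 120, 160, 280)
[[311.3855464 152.991056 ]]
```

View pics/wn.png

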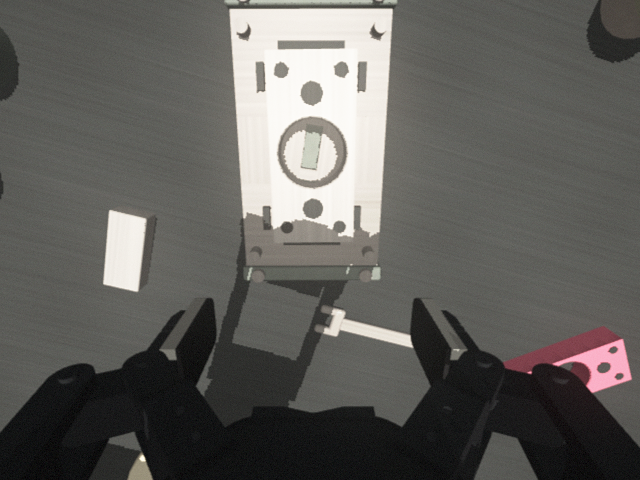

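The housing is seated in the nest, with the bore at (312,152) and the slot visible through it at (312,148). My ten pictures are used, so from here it's numbers only. I'll measure the bore and slot from this picture, then plan the trip to the key.

```bash
python3 - <<'E'
from h import *
c=dict(np.load("wn.npz")); im=cv2.imread("pics/wn.png").astype(int)
m=(im.max(2)<120); b=blobs(im,m,(268,110,356,195),50); e=cv2.fitEllipse(cv2.convexHull(np.vstack(b))); print("bore",e,cast(c,e[0],112))
g=cv2.inRange(im.astype(np.uint8),(120,130,120),(225,235,225))>0; g&=(im[:,:,1]-im[:,:,2]>5)|(im.max(2)<185)
for x in blobs(im,g,(293,120,335,178),60):
    rc=cv2.minAreaRect(x); B=cast(c,cv2.boxPoints(rc),34); print(cv2.contourArea(x),rc,B.round(1).tolist(),B.mean(0))
    for k in (0,1): v=B[k+1]-B[k]; print(np.hypot(*v[:2]),np.arctan2(v[1],v[0]))
print(move((521,333,200),0.07)); print(move((521,333,200),0.07+np.pi))
E
```

```text
Traceback (most recent call last):
ValueError: need at least one array to concatenate
```

```bash
python3 - <<'E'
from h import *
c=dict(np.load("wn.npz")); im=cv2.imread("pics/wn.png").astype(int)
m=(im.max(2)<185); b=blobs(im,m,(272,110,352,192),300); e=cv2.fitEllipse(cv2.convexHull(b[0])); print("bore",e,cast(c,e[0],112))
print([tuple(im[v,312]) for v in (120,130,140,150,160,168,175)])
g=(im.max(2)<235)&(im.min(2)>100)
for x in blobs(im,g,(296,126,330,174),60):
    rc=cv2.minAreaRect(x); B=cast(c,cv2.boxPoints(rc),34); print(cv2.contourArea(x),rc,B.round(1).tolist(),B.mean(0))
    for k in (0,1): v=B[k+1]-B[k]; print(np.hypot(*v[:2]),np.arctan2(v[1],v[0]))
print(move((521,333,200),0.07)); print(move((521,333,200),0.07+np.pi))
E
```

```text
bore ((311.9116516113281, 152.0320281982422), (69.34083557128906, 70.7635726928711), 175.39523315429688) [[526.78461413  -7.19012556 112.        ]]
[(np.int64(136), np.int64(147), np.int64(154)), (np.int64(117), np.int64(128), np.int64(130)), (np.int64(195), np.int64(207), np.int64(207)), (np.int64(192), np.int64(206), np.int64(204)), (np.int64(193), np.int64(209), np.int64(203)), (np.int64(142), np.int64(157), np.int64(154)), (np.int64(230), np.int64(236), np.int64(242))]
821.5 ((312.5, 148.0), (44.0, 33.0), 90.0) [[540.7, 12.5, 34.0], [549.3, -17.8, 34.0], [509.5, -29.6, 34.0], [500.6, 1.8, 34.0]] [525.01622914  -8.27566647  34.        ]
31.469372838961807 -1.2949134963126916
41.528908126877795 -2.8514442165815566
(array([ 3.  , -6.59,  0.61]), array([ 0.01, -0.02,  1.96]))
(array([ 3.  , -6.59,  0.61]), array([ 3.000e-02,  1.000e-02, -2.804e+01]))
```

```bash
python3 - <<'E'
from h import *
c=dict(np.load("wk2.npz")); print("blue",cast(c,[(212,165),(280,230),(256,188)],100).round(0), "hammerhead",cast(c,[(382,155),(415,85)],25).round(0))
print(move((455,330,225),0.07))
E
```

```text
blue [[351. 354. 100.]
 [439. 328. 100.]
 [398. 355. 100.]] hammerhead [[505. 445.  25.]
 [495. 527.  25.]]
(array([ 1.71, -6.89,  0.11]), array([ 0.01, -0.02,  1.96]))
```

Emit:
drive_tool([
  {"x": 0.25,"y": -0.9,"z": 0.1,"ax": 0,"ay": 0,"az": 0.3,"hand": 85},
  {"x": 0.5,"y": -1.8,"z": 0.1,"ax": 0,"ay": 0,"az": 0.6,"hand": 85},
  {"x": 0.75,"y": -2.7,"z": 0.1,"ax": 0,"ay": 0,"az": 0.9,"hand": 85},
  {"x": 1.0,"y": -3.6,"z": 0.1,"ax": 0,"ay": 0,"az": 1.2,"hand": 70},
  {"x": 1.25,"y": -4.5,"z": 0.1,"ax": 0,"ay": 0,"az": 1.5,"hand": 50},
  {"x": 1.5,"y": -5.4,"z": 0.1,"ax": 0,"ay": 0,"az": 1.8,"hand": 50},
  {"x": 1.7,"y": -6.3,"z": 0.1,"ax": 0,"ay": 0,"az": 1.96,"hand": 50},
  {"x": 1.7,"y": -6.9,"z": 0.1,"ax": 0,"ay": 0,"az": 1.96,"hand": 50},
])

```text
clock: 8.45
eef_pos: [457.5, 334.7, 223.6]
tcp_rot: [-3.14, -0.002, 0.071]
contact_force: [0.5, -1.0, 0.0]
opening: 0.585
grasp_force: 0.0
```

Emit:
drive_tool([
  {"x": 0,"y": 0,"z": 0,"ax": 0,"ay": 0,"az": 0,"hand": 50},
  {"x": 0,"y": 0,"z": 0,"ax": 0,"ay": 0,"az": 0,"hand": 50},
])

```text
clock: 8.65
eef_pos: [457.0, 331.6, 223.4]
tcp_rot: [3.141, -0.001, 0.072]
contact_force: [-0.1, -0.4, 0.0]
opening: 0.587
grasp_force: 0.0
```

```bash
python3 - <<'E'
from h import *
s=monitor.sense(); c=imaging.camera_info("wrist"); i=imaging.grab_frame("wrist"); I=i[:,:,::-1].copy(); cv2.imwrite("pics/wk3.png",I); np.savez("wk3.npz",**c); im=I.astype(int)
print(s["clock"],s["eef_pos"],s["tcp_rot"])
p=proj(c,[[521,333,83],[480,331,137],[562,336,137],[521,333,137]]).round(0); print(p.tolist())
u,v=p[0].astype(int); w=(u-75,max(v-75,0),u+75,v+75)
b=blobs(im,im.min(2)>150,w,200); 
for x in b[:3]: print("white",cv2.contourArea(x),cv2.boundingRect(x))
b=blobs(im,(im.max(2)<110),w,100)
for x in b[:5]: print("dark",cv2.contourArea(x),cv2.minAreaRect(x),cv2.boundingRect(x))
u,v=p[3].astype(int)
for dv in (-60,-40,-20,0,20,40,60): print(v+dv,im.max(2)[v+dv,u-40:u+41:4].tolist())
E
```

```text
8.65 [457.04129775 331.55449195 223.36321842] [ 3.14118146e+00 -5.68418448e-04  7.19272609e-02]
[[317.0, 144.0], [316.0, 209.0], [318.0, 79.0], [318.0, 148.0]]
white 16768.0 (242, 76, 150, 143)
dark 705.0 ((315.5, 207.5), (77.0, 21.0), -0.0) (277, 197, 78, 22)
88 [163, 164, 169, 165, 161, 168, 167, 159, 168, 162, 181, 181, 183, 184, 138, 162, 163, 162, 165, 161, 161]
108 [170, 169, 168, 255, 255, 255, 255, 255, 255, 174, 187, 191, 189, 187, 255, 255, 255, 255, 255, 177, 173]
128 [255, 255, 255, 255, 255, 255, 255, 255, 255, 181, 189, 191, 195, 189, 255, 255, 255, 255, 255, 255, 255]
148 [255, 255, 255, 255, 255, 255, 255, 255, 231, 181, 188, 193, 193, 181, 255, 255, 255, 255, 255, 255, 255]
168 [173, 175, 255, 255, 255, 255, 255, 255, 255, 178, 178, 188, 184, 173, 255, 255, 255, 255, 255, 255, 174]
188 [161, 166, 170, 173, 166, 173, 173, 173, 172, 168, 174, 175, 174, 150, 169, 169, 170, 167, 169, 160, 163]
208 [158, 156, 157, 159, 141, 98, 101, 106, 103, 122, 127, 137, 148, 113, 102, 102, 103, 100, 157, 157, 160]
```

```bash
python3 - <<'E'
from h import *
c=dict(np.load("wk3.npz")); im=cv2.imread("pics/wk3.png").max(2).astype(int)
b=blobs(im,im>225,(230,70,400,230),100); h=cv2.convexHull(np.vstack(b)); e=cv2.fitEllipse(h); print("flange",e,cast(c,e[0],83))
for v in (84,96,108,120,140,156,164,180,190,198,204): print(v,im[v,300:340].tolist())
E
```

```text
flange ((320.3452453613281, 139.8455047607422), (89.65890502929688, 92.64808654785156), 6.717411994934082) [[524.03532623 330.62276181  83.        ]]
84 [158, 159, 160, 162, 161, 163, 159, 162, 160, 161, 163, 146, 132, 141, 163, 174, 177, 176, 178, 179, 180, 181, 182, 182, 182, 184, 181, 180, 178, 178, 182, 177, 166, 147, 138, 149, 160, 158, 162, 161]
96 [169, 172, 168, 170, 170, 187, 229, 253, 255, 255, 255, 255, 167, 147, 168, 183, 180, 184, 181, 185, 184, 183, 184, 189, 185, 185, 190, 185, 183, 183, 183, 174, 160, 152, 230, 240, 206, 178, 165, 168]
108 [255, 255, 255, 255, 255, 255, 255, 255, 255, 255, 255, 255, 238, 162, 174, 186, 188, 181, 187, 188, 187, 187, 191, 184, 196, 190, 189, 189, 186, 188, 187, 177, 165, 187, 255, 255, 255, 255, 255, 255]
120 [255, 255, 255, 255, 255, 255, 255, 255, 255, 255, 255, 255, 209, 167, 178, 187, 187, 188, 188, 186, 189, 197, 191, 193, 194, 191, 194, 193, 190, 191, 191, 181, 169, 221, 255, 255, 255, 255, 255, 255]
140 [255, 255, 255, 255, 255, 255, 255, 255, 255, 255, 233, 166, 150, 173, 185, 191, 189, 192, 194, 190, 195, 195, 194, 192, 195, 19
[... 602 characters left out ...]
 182, 181, 180, 178, 182, 179, 176, 158, 166, 255, 255, 255, 255, 255, 255, 255, 255]
190 [172, 169, 170, 170, 170, 165, 169, 167, 170, 170, 171, 143, 138, 156, 169, 169, 174, 168, 170, 170, 172, 175, 174, 174, 176, 173, 177, 172, 174, 169, 153, 137, 155, 171, 170, 170, 169, 169, 169, 168]
198 [167, 162, 161, 167, 168, 165, 163, 166, 168, 169, 166, 144, 138, 156, 162, 165, 167, 162, 166, 167, 166, 170, 169, 173, 171, 173, 168, 164, 169, 148, 139, 118, 108, 110, 111, 113, 108, 115, 147, 164]
204 [160, 159, 157, 157, 159, 160, 155, 142, 125, 122, 121, 114, 130, 149, 158, 164, 163, 163, 162, 166, 167, 168, 166, 168, 170, 168, 168, 164, 167, 157, 144, 120, 103, 105, 105, 104, 105, 101, 108, 105]
```

```bash
python3 - <<'E'
from h import *
c=dict(np.load("wk3.npz")); P=cast(c,[(321.3,204),(322.9,84)],137); print(P, np.arctan2(*(P[1]-P[0])[1::-1]))
d=P[1]-P[0]; n=np.array([-d[1],d[0]])/np.hypot(*d[:2]); print("handle offset from flange centre (522.5,331)",n@(P[0][:2]-[522.5,331]))
print(move((522.5,330,112),0.06))
E
```

```text
[[483.97432549 327.98687274 137.        ]
 [559.41845213 333.01841194 137.        ]] 0.06659364242716524
handle offset from flange centre (522.5,331) -0.44277939838482006
(array([1.3 , 0.11, 2.23]), array([ 0.  , -0.01,  0.1 ]))
```

Emit:
drive_tool([
  {"x": 0.8,"y": 0.1,"z": 0.2,"ax": 0,"ay": 0,"az": 0.05,"hand": 50},
  {"x": 1.3,"y": 0.1,"z": 0.8,"ax": 0,"ay": 0,"az": 0.05,"hand": 50},
  {"x": 1.3,"y": 0.1,"z": 1.6,"ax": 0,"ay": 0,"az": 0.05,"hand": 50},
  {"x": 1.3,"y": 0.1,"z": 2.2,"ax": 0,"ay": 0,"az": 0.05,"hand": 50},
  {"x": 1.3,"y": 0.1,"z": 2.23,"ax": 0,"ay": 0,"az": 0.05,"hand": 50},
  {"x": 1.3,"y": 0.1,"z": 2.23,"ax": 0,"ay": 0,"az": 0.05,"hand": 20},
  {"x": 1.3,"y": 0.1,"z": 2.23,"ax": 0,"ay": 0,"az": 0.05,"hand": 5},
  {"x": 1.3,"y": 0.1,"z": 2.23,"ax": 0,"ay": 0,"az": 0.05,"hand": 5},
], grip_force=70)

```text
clock: 9.5
eef_pos: [523.9, 331.0, 114.7]
tcp_rot: [-3.14, -0.004, 0.065]
contact_force: [0.7, -2.8, 6.1]
opening: 0.149
grasp_force: 68.4
```

Emit:
drive_tool([
  {"x": 0,"y": 0,"z": 0,"ax": 0,"ay": 0,"az": 0,"hand": 5},
  {"x": 0,"y": 0,"z": 0,"ax": 0,"ay": 0,"az": 0,"hand": 5},
  {"x": 0,"y": 0,"z": 0,"ax": 0,"ay": 0,"az": 0,"hand": 5},
])

```text
clock: 9.8
eef_pos: [523.9, 331.1, 114.7]
tcp_rot: [-3.141, -0.004, 0.065]
contact_force: [-0.8, -4.2, 7.9]
opening: 0.152
grasp_force: 68.4
```

Emit:
drive_tool([
  {"x": 0,"y": 0,"z": -0.2,"ax": 0,"ay": 0,"az": 0,"hand": 5},
  {"x": 0,"y": 0,"z": -0.6,"ax": 0,"ay": 0,"az": 0,"hand": 5},
  {"x": 0,"y": 0,"z": -1.1,"ax": 0,"ay": 0,"az": 0,"hand": 5},
  {"x": 0,"y": 0,"z": -1.7,"ax": 0,"ay": 0,"az": 0,"hand": 5},
  {"x": 0,"y": 0,"z": -2.3,"ax": 0,"ay": 0,"az": 0,"hand": 5},
  {"x": 0,"y": 0,"z": -2.6,"ax": 0,"ay": 0,"az": 0,"hand": 5},
  {"x": 0,"y": 0,"z": -2.6,"ax": 0,"ay": 0,"az": 0,"hand": 5},
])

```text
clock: 10.5
eef_pos: [523.5, 331.6, 245.1]
tcp_rot: [-3.139, -0.005, 0.065]
contact_force: [0.6, -0.0, -3.1]
opening: 0.149
grasp_force: 68.6
```

```bash
python3 - <<'E'
from h import *
s=monitor.sense(); c=imaging.camera_info("wrist"); i=imaging.grab_frame("wrist"); I=i[:,:,::-1].copy(); cv2.imwrite("pics/wk4.png",I); np.savez("wk4.npz",**c); im=I.astype(int).max(2)
print(s["clock"],s["eef_pos"],s["tcp_rot"],s["contact_force"],s["wrist_torque"],s["opening"]*85.4)
R=Ro.from_euler("xyz",s["tcp_rot"]).as_matrix()
# handle top at ~ +22.3 above TCP, flange top -31.7
for z in (22,-32): print(proj(c,s["eef_pos"]+R@[[-40,0,40],[0,0,0],[-z,-z,-z]] if 0 else [s["eef_pos"]+R@np.array([x,0,-z]) for x in (-36,0,36)]).round(0).tolist())
b=blobs(im,im>225,(230,150,410,400),200)
for x in b[:3]: print(cv2.contourArea(x),cv2.boundingRect(x))
for v in range(200,350,15): print(v,im[v,280:360:3].tolist())
E
```

```text
10.5 [523.49239685 331.5872078  245.1253937 ] [-3.13903777 -0.00507423  0.06506331] [ 0.55002251 -0.00626421 -3.09152463] [ 0.01613323 -0.00617075 -0.06291279] 12.69783914863752
[[314.0, 398.0], [314.0, 327.0], [314.0, 244.0]]
[[313.0, 328.0], [314.0, 272.0], [314.0, 209.0]]
1186.0 (250, 214, 52, 54)
578.5 (327, 215, 34, 34)
358.5 (281, 179, 68, 31)
200 [136, 234, 236, 192, 81, 86, 79, 86, 88, 81, 85, 83, 80, 85, 87, 85, 82, 83, 86, 78, 162, 234, 236, 132, 134, 132, 133]
215 [129, 136, 126, 130, 164, 247, 255, 241, 169, 170, 163, 170, 168, 166, 173, 170, 255, 247, 162, 125, 95, 104, 134, 132, 88, 136, 134]
230 [252, 253, 253, 252, 253, 237, 87, 99, 101, 97, 100, 107, 97, 100, 101, 104, 87, 240, 252, 253, 253, 252, 252, 253, 253, 252, 208]
245 [252, 252, 252, 253, 255, 191, 130, 147, 145, 146, 145, 147, 147, 146, 146, 142, 132, 159, 252, 252, 253, 236, 164, 168, 163, 164, 168]
260 [165, 170, 167, 173, 169, 131, 130, 145, 138, 143, 142, 146, 146, 142, 145, 139, 128, 137, 170, 168, 167, 164, 164, 170, 166, 168, 164]
275 [161, 161, 168, 165, 167, 137, 128, 89, 81, 82, 83, 84, 103, 99, 104, 100, 90, 134, 159, 169, 171, 163, 167, 164, 166, 164, 160]
290 [162, 138, 119, 126, 120, 72, 76, 79, 81, 79, 79, 80, 78, 75, 76, 79, 72, 72, 121, 119, 116, 144, 161, 165, 162, 165, 161]
305 [78, 121, 117, 122, 110, 47, 70, 73, 73, 73, 74, 81, 77, 75, 70, 73, 69, 46, 117, 116, 120, 115, 79, 44, 45, 48, 43]
320 [120, 117, 119, 116, 48, 41, 60, 64, 70, 72, 71, 71, 74, 71, 72, 69, 60, 38, 47, 114, 115, 115, 118, 59, 44, 44, 49]
335 [41, 42, 44, 105, 48, 41, 53, 58, 68, 65, 70, 67, 72, 65, 69, 69, 54, 44, 46, 103, 34, 41, 38, 39, 43, 40, 39]
```

```bash
python3 - <<'E'
from h import *
c=dict(np.load("wk4.npz")); im=cv2.imread("pics/wk4.png").astype(int).max(2)
p=np.array([523.49,331.59,245.13]); R=Ro.from_euler("xyz",[-3.139,-.005,.065]).as_matrix()
print(im[205:250,314].tolist()); print(im[205:250,340].tolist()); print(im[205:250,268].tolist()); print(im[260,288:340].tolist())
for z in (21,23): 
  for uv in ((314,236),(314,238),(314,240)): print(z,uv,((cast(c,uv,p[2]+z)-p)@R).round(1))
for uv in ((314,211),(314,213),(314,220)): print("fl",uv,((cast(c,uv,p[2]-32)-p)@R).round(1))
E
```

```text
[90, 87, 86, 89, 105, 116, 126, 132, 169, 176, 169, 168, 109, 79, 80, 79, 78, 77, 85, 80, 81, 84, 81, 85, 88, 98, 124, 127, 140, 138, 141, 145, 150, 148, 146, 145, 148, 148, 145, 147, 146, 143, 147, 148, 146]
[88, 89, 88, 89, 91, 93, 94, 94, 87, 89, 95, 112, 121, 184, 252, 255, 253, 253, 253, 253, 253, 253, 253, 253, 253, 253, 253, 253, 253, 253, 253, 253, 253, 252, 253, 252, 253, 253, 253, 253, 253, 253, 254, 255, 224]
[142, 135, 143, 136, 137, 138, 143, 140, 142, 137, 141, 135, 147, 138, 108, 89, 94, 92, 88, 88, 91, 90, 101, 114, 146, 212, 249, 253, 252, 251, 251, 251, 251, 251, 251, 251, 251, 251, 251, 251, 251, 251, 251, 251, 251]
[169, 173, 167, 167, 169, 170, 169, 131, 103, 124, 130, 137, 141, 145, 139, 141, 138, 138, 139, 143, 141, 144, 142, 143, 146, 146, 144, 147, 146, 143, 147, 142, 143, 142, 145, 141, 140, 139, 140, 132, 128, 117, 99, 137, 165, 167, 170, 165, 166, 168, 171, 169]
21 (314, 236) [[ 38.7   0.  -20.8]]
21 (314, 238) [[ 37.9   0.  -20.8]]
21 (314, 240) [[ 37.1   0.  -20.8]]
23 (314, 236) [[ 39.3   0.  -22.8]]
23 (314, 238) [[ 38.5   0.  -22.8]]
23 (314, 240) [[ 37.8   0.  -22.8]]
fl (314, 211) [[35.1  0.2 32.2]]
fl (314, 213) [[34.   0.2 32.2]]
fl (314, 220) [[30.2  0.2 32.2]]
```

Emit:
drive_tool([
  {"x": 0,"y": 0.6,"z": 0,"ax": 0,"ay": 0,"az": -0.1,"hand": 5},
  {"x": -0.1,"y": 1.5,"z": 0,"ax": 0,"ay": 0,"az": -0.2,"hand": 5},
  {"x": -0.15,"y": 2.4,"z": 0,"ax": 0,"ay": 0,"az": -0.3,"hand": 5},
  {"x": -0.2,"y": 3.3,"z": 0,"ax": 0,"ay": 0,"az": -0.4,"hand": 5},
  {"x": -0.25,"y": 4.2,"z": 0,"ax": 0,"ay": 0,"az": -0.43,"hand": 5},
  {"x": -0.3,"y": 5.1,"z": 0,"ax": 0,"ay": 0,"az": -0.43,"hand": 5},
  {"x": -0.34,"y": 6.0,"z": 0,"ax": 0,"ay": 0,"az": -0.43,"hand": 5},
  {"x": -0.34,"y": 6.76,"z": 0,"ax": 0,"ay": 0,"az": -0.43,"hand": 5},
])

```text
clock: 11.35
eef_pos: [525.9, -9.7, 240.3]
tcp_rot: [-3.141, 0.002, 0.11]
contact_force: [1.3, 0.8, -4.0]
opening: 0.15
grasp_force: 68.8
```

Emit:
drive_tool([
  {"x": 0,"y": 0,"z": 0,"ax": 0,"ay": 0,"az": 0,"hand": 5},
  {"x": 0,"y": 0,"z": 0,"ax": 0,"ay": 0,"az": 0,"hand": 5},
  {"x": 0,"y": 0,"z": 0,"ax": 0,"ay": 0,"az": 0,"hand": 5},
])

```text
clock: 11.65
eef_pos: [526.8, -6.9, 241.1]
tcp_rot: [-3.141, 0.001, 0.11]
contact_force: [1.0, -0.3, -3.9]
opening: 0.147
grasp_force: 69.1
```

```bash
python3 - <<'E'
from h import *
s=monitor.sense(); print(s["clock"],s["contact_force"],s["wrist_torque"]); print(s["eef_pos"],s["tcp_rot"],move((528.5,-6.8,200),0.11))
E
```

```text
11.65 [ 0.97843694 -0.3306101  -3.90777969] [0.02665895 0.03291633 0.02792887]
[526.81339085  -6.92447878 241.12991766] [-3.14074647e+00  8.87398754e-04  1.10080651e-01] (array([0.03, 0.  , 0.82]), array([-0.01,  0.01,  0.  ]))
```

Emit:
drive_tool([
  {"x": 0.03,"y": 0,"z": 0.4,"ax": 0,"ay": 0,"az": 0,"hand": 5},
  {"x": 0.03,"y": 0,"z": 0.9,"ax": 0,"ay": 0,"az": 0,"hand": 5},
  {"x": 0.03,"y": 0,"z": 1.3,"ax": 0,"ay": 0,"az": 0,"hand": 5},
  {"x": 0.03,"y": 0,"z": 1.6,"ax": 0,"ay": 0,"az": 0,"hand": 5},
  {"x": 0.03,"y": 0,"z": 1.75,"ax": 0,"ay": 0,"az": 0,"hand": 5},
  {"x": 0.03,"y": 0,"z": 1.8,"ax": 0,"ay": 0,"az": 0,"hand": 5},
])

```text
clock: 12.25
eef_pos: [528.4, -6.4, 151.4]
tcp_rot: [-3.141, 0.001, 0.111]
contact_force: [0.2, 0.8, -1.2]
opening: 0.15
grasp_force: 69.2
```

Emit:
drive_tool([
  {"x": 0,"y": 0,"z": 0.1,"ax": 0,"ay": 0,"az": 0,"hand": 5},
  {"x": 0,"y": 0,"z": 0.2,"ax": 0,"ay": 0,"az": 0,"hand": 5},
  {"x": 0,"y": 0,"z": 0.28,"ax": 0,"ay": 0,"az": 0,"hand": 5},
  {"x": 0,"y": 0,"z": 0.28,"ax": 0,"ay": 0,"az": 0,"hand": 5},
])

```text
clock: 12.65
eef_pos: [529.4, -7.0, 138.4]
tcp_rot: [-3.141, -0.002, 0.11]
contact_force: [-1.8, 4.4, 2.7]
opening: 0.153
grasp_force: 69.9
```

```bash
python3 - <<'E'
from h import *
s=monitor.sense(); print(s["clock"],s["contact_force"],s["wrist_torque"]); print(s["eef_pos"],s["tcp_rot"],move((528.5,-6.8,125),0.11))
E
```

```text
12.65 [-1.77818573  4.3908448   2.74193741] [0.79513627 0.20587435 0.01298375]
[529.43146454  -7.0381562  138.39335477] [-3.14092017e+00 -1.93180471e-03  1.09719771e-01] (array([-0.02, -0.01,  0.27]), array([-0.01, -0.02, -0.  ]))
```

Emit:
drive_tool([
  {"x": 0,"y": 0,"z": 0.08,"ax": 0,"ay": 0,"az": 0,"hand": 5},
  {"x": 0,"y": 0,"z": 0.14,"ax": 0,"ay": 0,"az": 0,"hand": 5},
  {"x": 0,"y": 0,"z": 0.2,"ax": 0,"ay": 0,"az": 0,"hand": 5},
  {"x": 0,"y": 0,"z": 0.2,"ax": 0,"ay": 0,"az": 0,"hand": 5},
])

```text
clock: 13.05
eef_pos: [529.6, -7.1, 128.6]
tcp_rot: [-3.141, -0.002, 0.11]
contact_force: [-3.0, 4.7, 5.8]
opening: 0.153
grasp_force: 70.5
```

Emit:
drive_tool([
  {"x": 0,"y": 0,"z": 0.06,"ax": 0,"ay": 0,"az": 0,"hand": 5},
  {"x": 0,"y": 0,"z": 0.12,"ax": 0,"ay": 0,"az": 0,"hand": 5},
  {"x": 0,"y": 0,"z": 0.18,"ax": 0,"ay": 0,"az": 0,"hand": 5},
  {"x": 0,"y": 0,"z": 0.18,"ax": 0,"ay": 0,"az": 0,"hand": 5},
])

```text
clock: 13.45
eef_pos: [529.6, -7.1, 119.9]
tcp_rot: [-3.141, -0.002, 0.11]
contact_force: [-3.4, 4.8, 10.4]
opening: 0.147
grasp_force: 71.1
```

Emit:
drive_tool([
  {"x": 0,"y": 0,"z": 0.06,"ax": 0,"ay": 0,"az": 0,"hand": 5},
  {"x": 0,"y": 0,"z": 0.12,"ax": 0,"ay": 0,"az": 0,"hand": 5},
  {"x": 0,"y": 0,"z": 0.17,"ax": 0,"ay": 0,"az": 0,"hand": 5},
  {"x": 0,"y": 0,"z": 0.17,"ax": 0,"ay": 0,"az": 0,"hand": 5},
])

```text
clock: 13.85
eef_pos: [529.6, -7.1, 111.7]
tcp_rot: [-3.141, -0.002, 0.11]
contact_force: [-5.3, 5.0, 13.4]
opening: 0.148
grasp_force: 71.6
```

Emit:
drive_tool([
  {"x": 0,"y": 0,"z": 0.02,"ax": 0,"ay": 0,"az": 0,"hand": 5},
  {"x": 0,"y": 0,"z": 0.04,"ax": 0,"ay": 0,"az": 0,"hand": 5},
  {"x": 0,"y": 0,"z": 0.04,"ax": 0,"ay": 0,"az": 0,"hand": 5},
])

```text
clock: 14.15
eef_pos: [529.6, -7.1, 109.9]
tcp_rot: [-3.141, -0.002, 0.11]
contact_force: [-5.3, 5.1, 14.1]
opening: 0.151
grasp_force: 71.7
```

The foot went through the slot with the force following the spring line, so the angle is right. It is now at full depth, so I'll turn it, compensating for the 2 mm grasp offset.

Emit:
drive_tool([
  {"x": -0.015,"y": -0.015,"z": 0,"ax": 0,"ay": 0,"az": -0.5,"hand": 5},
  {"x": -0.015,"y": -0.02,"z": 0,"ax": 0,"ay": 0,"az": -1.5,"hand": 5},
  {"x": -0.02,"y": -0.025,"z": 0,"ax": 0,"ay": 0,"az": -2.5,"hand": 5},
  {"x": -0.02,"y": -0.03,"z": 0,"ax": 0,"ay": 0,"az": -3.5,"hand": 5},
  {"x": -0.02,"y": -0.035,"z": 0,"ax": 0,"ay": 0,"az": -4.5,"hand": 5},
  {"x": -0.02,"y": -0.035,"z": 0,"ax": 0,"ay": 0,"az": -5,"hand": 5},
  {"x": -0.02,"y": -0.035,"z": 0,"ax": 0,"ay": 0,"az": -5,"hand": 5},
])

```text
clock: 14.85
eef_pos: [530.5, -6.4, 110.7]
tcp_rot: [3.137, -0.005, 0.635]
contact_force: [0.4, -0.6, 12.7]
opening: 0.151
grasp_force: 74.8
```

```bash
python3 - <<'E'
from h import *
s=monitor.sense(); print(s["clock"],s["contact_force"],s["wrist_torque"]); print(s["eef_pos"],s["tcp_rot"])
K=np.array([529.6-1.99,-7.1-.22])+np.array([-.4,.8]); yaw=.11+np.pi/2; print(move((K[0]+2*np.cos(yaw),K[1]+2*np.sin(yaw),109.9),yaw))
E
```

```text
14.85 [ 0.41453032 -0.63290646 12.68893798] [ 0.03163684  0.07656246 -0.18666053]
[530.48201317  -6.36952592 110.70263406] [ 3.13745607 -0.00484268  0.63501237]
(array([-0.03, -0.07,  0.02]), array([ 0.06, -0.02, -9.99]))
```

Emit:
drive_tool([
  {"x": 0,"y": -0.01,"z": 0.01,"ax": 0,"ay": 0,"az": -1.2,"hand": 5},
  {"x": 0,"y": -0.015,"z": 0.01,"ax": 0,"ay": 0,"az": -2.4,"hand": 5},
  {"x": -0.005,"y": -0.02,"z": 0.01,"ax": 0,"ay": 0,"az": -3.6,"hand": 5},
  {"x": -0.01,"y": -0.025,"z": 0.01,"ax": 0,"ay": 0,"az": -4.8,"hand": 5},
  {"x": -0.01,"y": -0.03,"z": 0.01,"ax": 0,"ay": 0,"az": -6,"hand": 5},
  {"x": -0.015,"y": -0.035,"z": 0.01,"ax": 0,"ay": 0,"az": -7.2,"hand": 5},
  {"x": -0.02,"y": -0.035,"z": 0.01,"ax": 0,"ay": 0,"az": -8.6,"hand": 5},
  {"x": -0.02,"y": -0.035,"z": 0.01,"ax": 0,"ay": 0,"az": -10,"hand": 5},
])

```text
clock: 15.65
eef_pos: [528.8, -5.5, 110.3]
tcp_rot: [3.135, 0.001, 1.686]
contact_force: [-0.2, 0.1, 14.1]
opening: 0.149
grasp_force: 76.8
```

Emit:
drive_tool([
  {"x": 0,"y": 0,"z": 0,"ax": 0,"ay": 0,"az": 0,"hand": 5},
  {"x": 0,"y": 0,"z": 0,"ax": 0,"ay": 0,"az": 0,"hand": 5},
])

```text
clock: 15.85
eef_pos: [528.8, -5.5, 110.3]
tcp_rot: [3.135, 0.001, 1.681]
contact_force: [1.0, 0.3, 13.0]
opening: 0.143
grasp_force: 73.0
```

```bash
python3 - <<'E'
from h import *
s=monitor.sense(); print(s["clock"],s["contact_force"],s["wrist_torque"],s["opening"]*85.4); print(s["eef_pos"],s["tcp_rot"])
c=imaging.camera_info("wrist"); i=imaging.grab_frame("wrist"); cv2.imwrite("pics/wl.png",i[:,:,::-1]); im=i.max(2).astype(int)
for v in (245,260,290,320): print(v,im[v,280:350:2].tolist())
E
```

```text
15.85 [ 0.97792133  0.27575457 12.98239824] [-0.00975389  0.09394045 -0.03583082] 12.185485353843362
[528.78631613  -5.48348799 110.25181221] [3.13505900e+00 1.18149997e-03 1.68102522e+00]
245 [136, 136, 138, 141, 136, 138, 140, 140, 68, 70, 73, 73, 67, 70, 74, 76, 70, 74, 74, 78, 75, 72, 78, 82, 80, 74, 123, 146, 146, 162, 246, 244, 243, 245, 246]
260 [135, 135, 128, 137, 134, 135, 138, 138, 62, 62, 67, 63, 69, 69, 69, 71, 72, 69, 67, 73, 71, 74, 74, 78, 73, 69, 125, 143, 147, 145, 150, 145, 147, 145, 149]
290 [133, 129, 94, 92, 100, 96, 96, 80, 45, 47, 63, 57, 61, 59, 60, 57, 65, 61, 68, 66, 62, 68, 65, 64, 69, 56, 92, 105, 104, 105, 101, 118, 236, 234, 238]
320 [99, 92, 91, 94, 97, 92, 39, 34, 28, 51, 54, 57, 60, 57, 54, 57, 56, 60, 61, 59, 58, 55, 55, 58, 51, 33, 38, 45, 97, 100, 100, 99, 104, 102, 84]
```

Emit:
drive_tool([
  {"x": 0,"y": 0,"z": -0.04,"ax": 0,"ay": 0,"az": 0,"hand": 5},
  {"x": 0,"y": 0,"z": -0.08,"ax": 0,"ay": 0,"az": 0,"hand": 5},
  {"x": 0,"y": 0,"z": -0.12,"ax": 0,"ay": 0,"az": 0,"hand": 5},
  {"x": 0,"y": 0,"z": -0.14,"ax": 0,"ay": 0,"az": 0,"hand": 5},
  {"x": 0,"y": 0,"z": -0.14,"ax": 0,"ay": 0,"az": 0,"hand": 5},
])

```text
clock: 16.4
eef_pos: [528.8, -5.5, 117.2]
tcp_rot: [3.135, 0.001, 1.681]
contact_force: [1.6, 0.2, 11.1]
opening: 0.151
grasp_force: 72.9
```

Emit:
drive_tool([
  {"x": 0,"y": 0,"z": -0.02,"ax": 0,"ay": 0,"az": 0,"hand": 5},
  {"x": 0,"y": 0,"z": -0.04,"ax": 0,"ay": 0,"az": 0,"hand": 5},
  {"x": 0,"y": 0,"z": -0.04,"ax": 0,"ay": 0,"az": 0,"hand": 5},
])

```text
clock: 16.7
eef_pos: [528.5, -5.4, 117.8]
tcp_rot: [3.136, 0.001, 1.681]
contact_force: [7.2, -0.4, -1.8]
opening: 0.148
grasp_force: 71.1
```

The force dropped off exactly at catch height (underside about 20 mm), so the key is in the groove. I'll relieve the pull and release.

Emit:
drive_tool([
  {"x": 0,"y": 0.01,"z": 0.015,"ax": 0,"ay": 0,"az": 0,"hand": 5},
  {"x": 0,"y": 0.01,"z": 0.015,"ax": 0,"ay": 0,"az": 0,"hand": 5},
])

```text
clock: 16.9
eef_pos: [528.7, -5.4, 117.7]
tcp_rot: [3.136, 0.001, 1.681]
contact_force: [2.6, -1.5, 7.4]
opening: 0.15
grasp_force: 71.9
```

Emit:
drive_tool([
  {"x": 0,"y": 0,"z": 0,"ax": 0,"ay": 0,"az": 0,"hand": 20},
  {"x": 0,"y": 0,"z": 0,"ax": 0,"ay": 0,"az": 0,"hand": 30},
  {"x": 0,"y": 0,"z": 0,"ax": 0,"ay": 0,"az": 0,"hand": 40},
  {"x": 0,"y": 0,"z": -0.4,"ax": 0,"ay": 0,"az": 0,"hand": 45},
  {"x": 0,"y": 0,"z": -1.2,"ax": 0,"ay": 0,"az": 0,"hand": 45},
  {"x": 0,"y": 0,"z": -2.1,"ax": 0,"ay": 0,"az": 0,"hand": 45},
  {"x": -0.8,"y": 0,"z": -2.4,"ax": 0,"ay": 0,"az": 0,"hand": 45},
  {"x": -1.4,"y": 0,"z": -2.4,"ax": 0,"ay": 0,"az": 0,"hand": 45},
])

```text
clock: 17.7
eef_pos: [535.7, -75.5, 239.6]
tcp_rot: [3.136, 0.002, 1.682]
contact_force: [-0.2, 0.0, 0.6]
opening: 0.527
grasp_force: 0.0
```

Emit:
drive_tool([
  {"x": 0,"y": 0,"z": 0,"ax": 0,"ay": 0,"az": 0,"hand": 45},
  {"x": 0,"y": 0,"z": 0,"ax": 0,"ay": 0,"az": 0,"hand": 45},
  {"x": 0,"y": 0,"z": 0,"ax": 0,"ay": 0,"az": 0,"hand": 45},
])

```text
clock: 18.0
eef_pos: [533.5, -73.8, 235.8]
tcp_rot: [-3.141, -0.001, 1.681]
contact_force: [-0.2, -0.3, -0.1]
opening: 0.525
grasp_force: 0.0
```

```bash
python3 - <<'E'
from h import *
s=monitor.sense(); print(s["clock"],s["contact_force"],s["eef_pos"],s["tcp_rot"])
c=imaging.camera_info("wrist"); i=imaging.grab_frame("wrist"); I=i[:,:,::-1].copy(); cv2.imwrite("pics/wz.png",I); im=I.max(2).astype(int)
# locked: foot20 -> flange top 86, handle top 140; test: handle length at z=140 & housing yaw
u=np.array([-np.sin(.11),np.cos(.11)]); K=np.array([528.5,-7.4])
p=proj(c,[[*(K+u*t),140] for t in (-42.5,0,42.5)]); print(p.round(1).tolist())
for t in (-38,-20,0,20,38):
    a=proj(c,[[*(K+u*t),140]])[0].round().astype(int); print(a,im[a[1],a[0]-24:a[0]+25:2].tolist())
a=p[1].round().astype(int); print([int(x) for x in im[a[1]-110:a[1]+110:4,a[0]]],a[1]-110)
E
```

```text
18.0 [-0.19733325 -0.32330028 -0.0630983 ] [533.52240459 -73.83659876 235.84159666] [-3.14124676e+00 -7.76250466e-04  1.68080880e+00]
[[316.9, 205.7], [317.2, 144.3], [317.4, 75.4]]
[317 199] [136, 134, 133, 133, 132, 137, 137, 106, 68, 74, 98, 117, 122, 125, 124, 123, 103, 164, 159, 116, 98, 96, 93, 114, 120]
[317 174] [135, 138, 140, 140, 139, 144, 144, 96, 84, 83, 84, 86, 87, 85, 86, 89, 96, 222, 246, 248, 248, 246, 247, 245, 247]
[317 144] [211, 246, 247, 247, 220, 155, 118, 95, 126, 130, 135, 137, 137, 141, 136, 132, 132, 118, 237, 249, 250, 248, 248, 249, 249]
[317 113] [245, 246, 246, 247, 225, 156, 153, 125, 131, 137, 135, 139, 140, 142, 144, 142, 139, 140, 249, 248, 250, 249, 249, 249, 250]
[317  83] [248, 248, 248, 247, 247, 246, 249, 145, 126, 137, 139, 134, 139, 137, 134, 134, 131, 123, 245, 249, 249, 249, 247, 248, 248]
[113, 109, 111, 113, 113, 120, 115, 119, 248, 247, 180, 137, 136, 143, 142, 142, 142, 143, 143, 141, 147, 142, 138, 137, 138, 139, 140, 138, 135, 137, 136, 94, 103, 90, 84, 87, 80, 81, 78, 115, 124, 120, 109, 109, 110, 108, 109, 114, 107, 107, 106, 107, 107, 102, 104] 34
```

The handle reads at its predicted locked height and angle after letting go, and nothing is touching it.

```bash
python3 -c "
from rig import r
print(r.sign_off())"
```

```text
the job is handed in; nothing more can be done
None
```

The housing is in its nest and the key is locked a quarter turn from the slot, holding it down with the gripper clear; I handed the job in at about 18 s on the robot's clock.

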